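Close up the two-leaf tin cabinet so the edges lap

ROBOT

A 6-joint arm with a two-finger parallel gripper is mounted at the origin on the work surface; the furniture and walls round the work are solid. World frame = base frame: x ahead of the robot, y to its left, z up, the work surface at z = 0. Lengths are in mm, angles in rad, forces in N, time in s.
With the tool pointing down it reaches from about 350 to 975 mm from the base axis. Payload 7.1 kg.
Tool frame: the origin (TCP) lies between the finger pads; the fingertips stand 19 mm ahead of it and the grasp point (between the pads) is the TCP (ctrl.finger_overhang is the distance from the TCP to the fingertips, in mm); z points along the fingers, y is the line along which they close (so a half turn about z gives the same grasp; the last joint's range is limited). The gripper opens to 88 mm and grips with 3 to 60 N. Pads are 20 mm wide; open, the fingers measure 115 mm over their backs; the gripper's body (75 mm by 178 mm) begins 61 mm behind the grasp point.
Start: joints at [-1.139, 0.423, 1.63, -0, 1.089, -0.019], TCP at [272.318, -562.537, 241.675] pointing down, gripper open.
Joint ranges: [-3, 3], [-0.9, 2.11], [0.09, 2.58], [-1.31, 4.45], [0.11, 2.69], [-2.54, 2.54]. Speed limits (rad/s): [2.39, 2.39, 3.01, 3.14, 3.14, 3.14].

INTERFACE

Orientations are given as a rotation vector (axis times angle).
In Python, from workcell import ctrl gives the robot as it stands. The module is installed in compiled form; this text tells all that it offers.
- The arm moves only by the tool arm_command, never from a script. Its argument "rows" is one flat list of numbers, 7 for each row, row after row: the turn, a rotation vector about the tool's x, y, z scaled (see below), then the shift along the tool's x, y, z scaled (see below), then the opening, from -1 (shut) to 1 (fully open). A call has 1 to 5 rows; each row is the pose to reach, as a shift and turn from the pose commanded when the call began, along the tool's axes at that moment, turning the shorter way round; what a row does not reach only later rows make up. The controller multiplies each number of a shift by 80 mm and each number of a turn by 180 degrees. A row lasts 1/10 s, in which the tool goes at most 50 mm and 8.59 degrees, less where a joint would pass 70% of its speed; a pose out of reach is approached as far as the arm can. A call with a number of a shift or a turn outside -1 to 1 is refused whole. A call with a gripper value outside its range is refused whole. The fingers move at their own pace and stop on an object; the grip force is fixed at half the most. Time passes only in rows, so rows that repeat a pose let the fingers close. It gives the time, the measured TCP pose, the force, the opening and the grip force at its end, in the units of the state.
- ctrl.get_obs(): the state, without advancing time (a new reading comes with each control period).
- ctrl.get_image(name): name is "scene" or "top"; returns (picture, depth): 420x560x3 uint8, red, green, blue; 420x560 float32, mm along the optical axis (not along the pixel's ray), 0 where there is no reading.
- ctrl.camera_params(name): a dict with "camera_matrix" (3x3 intrinsics, pixels), "world_to_cam" (4x4, takes a point from world to camera coordinates). Camera axes: x right, y down, z forward; pixel columns grow to the right and rows downward; lengths in mm; the calibration is good to about 2 mm. A picture is of the moment at which its call begins. camera_params takes no time and is no camera call.
- ctrl.close_job(): hands the job in; it is judged then, once.
The state is a dict: "t": time; "qpos": joint angles; "qvel": joint speeds; "joint_torque": joint torques, N m; "ee_pos": TCP position; "orientation": TCP orientation; "ft_force": force on the tool from outside, world axes, zero at the start; "moment": the same for the moment, N m; "width": finger opening in mm; "grasp_force": force on a finger pad.
Only numpy, scipy, OpenCV 4.12 (cv2) and the standard library are available. Lean on these libraries where they do the work, as an engineer would, in place of code of your own. Each camera call takes 0.05 s, during which the arm holds its last target. There are 200 camera calls.

TASK

Close up the small blue-doored cabinet: push its aluminium tray fully home, then shut the left leaf, the one with the thin steel rebated edge, and last shut the right leaf, so that its yellow flange laps over the rebated edge. Tray and both leaves must end fully closed; leave the loose things on and around the cabinet where they are.

Things in the scene. Friction and masses are not known exactly. Their poses are not given: they have to be found in the camera images.
- cabinet: Grey sheet-metal cabinet standing on the table, fixed; 170 deep, 230 wide, 170 high. Its origin lies on the table at the middle of its open front; its x axis points from the open front to the back, y to the left leaf's side, z up. The roof is set back 15 from the front plane. Behind the front plane are a tray and, below it, a fixed black bin.
- tray (a joint): How far the aluminium tray stands out of the cabinet front, in m: 0 is fully home against a stop, it slides out along the cabinet's -x (up to 0.11). It starts 0.05 to 0.085 out. Sliding friction about 1.5 N. Two white tins are fixed on it. A tray that stands out blocks the leaves.
- tray_face (a point): Point on the outer (front) face of the tray's upright front plate, in the middle of its width, 115 above the table. The plate is 170 wide and spans 75 to 135 above the table; when home its face is 2 behind the cabinet's front plane.
- rebated_leaf (a joint): Opening angle in rad of the left leaf: 0 shut, grows as it swings out towards the robot (limit 2.0), starts 1.3 to 1.85. It stays where it is left (hinge friction about 0.06 N m, lightly damped). If the flanged leaf is shut first, its flange stops this leaf about 0.13 rad short of shut.
- rebated_leaf_pin (a point): Point on the left leaf's upright hinge axis, in the plane of the leaf's inner face, 125 above the table; fixed in the cabinet frame at x 0, y +115. The leaf is a blue panel 14 thick, 9 to 167 above the table; it reaches 105 from the pin, then a bare-steel tongue 5.5 thick, level with the inner face, goes on to 123.
- rebated_leaf_face (a point): Point on the left leaf's outer face, 85 from the hinge axis, 125 above the table (a good place to push). Moves with the leaf. Its x axis points from the outer face to the inner face, into the panel, and its y axis from the free edge to the hinge.
- flanged_leaf (a joint): Opening angle in rad of the right leaf: 0 shut, grows as it swings out towards the robot (limit 2.0), starts 1.3 to 1.85. It stays where it is left (hinge friction about 0.06 N m, lightly damped). A black knob stands 18 off its outer face, 88 from the pin, 50 above the table.
- flanged_leaf_pin (a point): Point on the right leaf's upright hinge axis, in the plane of the leaf's inner face, 125 above the table; fixed in the cabinet frame at x 0, y -115. Blue panel 14 thick, 9 to 167 above the table; it reaches 104 from the pin, then a yellow flange 5 thick, level with the outer face, goes on to 122 and, shut, laps 15 over the steel tongue.
- flanged_leaf_face (a point): Point on the right leaf's outer face, 85 from the hinge axis, 125 above the table (a good place to push). Its x axis points from the outer face into the panel, its y axis from the hinge to the free edge.
- electrical_tape: Black roll of tape, 53 across, 19 high, lying loose on the rear of the cabinet roof; a bystander. Origin at its underside.
- sanitizer: Clear pink pump bottle, 50 x 79 x 191 high, standing on the table to the right; a bystander. Origin at its underside.
- tea_mug: White dotted mug, 82 x 114 x 91 high, standing on the table; a bystander. Origin at its underside.
- flux_bottle: White squeeze bottle with red tip, 42 across, 100 high, standing on the table; a bystander. Origin at its underside.

How it is judged (in metres and radians):
On the way, in this order (a step that is already met when the one before it is completed fails the run):
1. the tray is pushed home while both leaves stand open (value of joint tray below 0.006 m and value of joint each of rebated_leaf, flanged_leaf above 0.3 rad), for 0.2 s.
2. the rebated (left) leaf is shut while the flanged leaf still stands open (value of joint rebated_leaf below 0.05 rad and value of joint flanged_leaf above 0.15 rad), for 0.2 s.
3. the flanged (right) leaf is shut over it (value of joint each of rebated_leaf, flanged_leaf below 0.05 rad), for 0.2 s.
At the end, for the whole second after the job is handed in: The tray is within 6 mm of fully home and both leaves are within 0.05 rad (about 6 mm at the free edge) of shut, the flange lying over the rebated edge (all of step 3 and value of joint tray below 0.006 m); the robot touches nothing.
It fails at once if a loose thing on or around the cabinet is shifted by more than 30 mm (distance of any of electrical_tape, sanitizer, tea_mug, flux_bottle from where it was at the start of the episode above 0.03 m).
It also fails if it takes over 54 s, if anything falls off the work surface, if the arm or the gripper's body presses on something with over 40 N, if the wrist force passes 120 N, or if a joint passes its speed limit or range.

## Working session

There is one attempt and no reset: what is moved stays moved. The work goes in short steps, Python scripts to look and compute and a tool call to move; the robot and the scene stay as the last step left them, time stands still between calls to the robot, and variables do not carry over. Pictures are saved under pics/ and viewed, at most 10 in all, crops included, and the job is handed in when it is done.

Besides the shell and the picture viewer there is one more tool, called by a JSON object that holds its "method" and its "body". arm_command: Moves the arm, as the interface text tells. Shifts and turns lie within -1 to 1; 1 stands for 80 mm of shift or 180 degrees of turn. Its arguments: {"type":"object","properties":{"rows":{"type":"array","items":{"type":"number"}}},"required":["rows"]}

```bash
mkdir -p pics; cat > h.py <<'E'
import numpy as np, cv2
from workcell import ctrl
from scipy.spatial.transform import Rotation as R
def grab(n):
    im,d=ctrl.get_image(n); p=ctrl.camera_params(n)
    K=np.array(p["camera_matrix"]);T=np.array(p["world_to_cam"])
    v,u=np.mgrid[:420,:560]
    c=np.stack([(u-K[0,2])/K[0,0]*d,(v-K[1,2])/K[1,1]*d,d],-1)
    w=(c-T[:3,3])@T[:3,:3]
    w[d==0]=np.nan
    return im,d,w
E
python3 - <<'E'
from h import *
for n in ("scene","top"):
    im,d,w=grab(n); np.savez(f"{n}.npz",im=im,w=w); cv2.imwrite(f"pics/{n}0.png",im[:,:,::-1])
    p=ctrl.camera_params(n);T=np.array(p["world_to_cam"]);print(n,-T[:3,:3].T@T[:3,3],T[2,:3])
o=ctrl.get_obs();print(o["t"],o["ee_pos"],o["orientation"],o["ft_force"])
E
```

```text
scene [-175.09397258  735.62104487  716.32359859] [ 0.61947413 -0.61975714 -0.48182246]
top [ 162.78704474 -190.32780579 1667.81249754] [ 0.26980807  0.13791219 -0.9529868 ]
0.1 [ 272.0901763  -562.14924441  241.00097957] [-3.06086768e+00 -7.01758734e-01  4.72717341e-04] [0.74031068 0.30088504 0.7654137 ]
```

View pics/scene0.png

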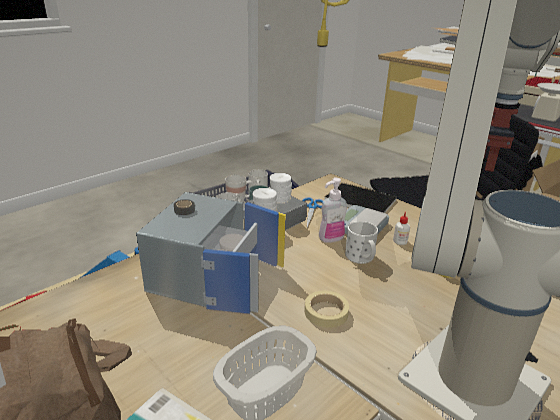

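View pics/top0.png

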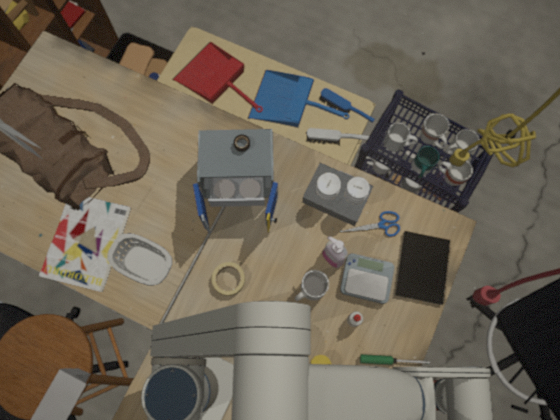

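The scene view shows the open cabinet: left leaf with steel tongue at about (232,280), yellow flange leaf at (265,235). In the top view the roof is at (235,152), the leaves at (200,205) and (271,203), and the tray between them.

```bash
cat > meas.py <<'E'
from h import *
import sys
def cabinet(w):
    m=np.zeros((420,560),bool); m[110:185,180:290]=1
    P=w[m&(abs(w[...,2]-171)<7)]
    P=P[np.linalg.norm(P[:,:2]-np.median(P[:,:2],0),axis=1)<150]
    return cv2.minAreaRect(P[:,:2].astype(np.float32)),np.median(P[:,2])
if __name__=="__main__":
    w=np.load("top.npz")["w"]; im=np.load("top.npz")["im"]
    r,z=cabinet(w); print(r,z); B=cv2.boxPoints(r); print(B)
    for v,u in [(190,237),(205,200),(205,271),(250,335),(285,314),(317,356)]: print(u,v,w[v,u])
    # axes: front->back = away from robot
    e=[B[1]-B[0],B[2]-B[1]]; e=[x/np.linalg.norm(x) for x in e]
    c=np.array(r[0])
    ax=max([s*x for x in e for s in(1,-1)],key=lambda x:x@(c/np.linalg.norm(c)))
    print("xaxis",ax,np.degrees(np.arctan2(ax[1],ax[0])))
    ay=np.array([-ax[1],ax[0]])
    ext=[(B-c)@ax,(B-c)@ay]; print("ext",[np.ptp(x) for x in ext])
    o=c-ax*(92.5); print("origin",o)
    np.savez("cab.npz",o=o,ax=ax,ay=ay)
    for n in("top","scene"):
        w=np.load(n+".npz")["w"]; im=np.load(n+".npz")["im"].astype(int)
        L=np.stack([(w[...,:2]-o)@ax,(w[...,:2]-o)@ay,w[...,2]],-1)
        blue=(im[...,2]>im[...,0]+40)&(abs(L[...,1])<200)&(L[...,0]>-200)&(L[...,0]<30)&(L[...,2]>15)&(L[...,2]<180)
        for s in(1,-1):
            q=L[blue&(s*L[...,1]>0)&(L[...,2]>(150 if n=="top" else 20))]
            if len(q)>10:
                print(n,s,len(q),q.min(0),q.max(0),cv2.minAreaRect(q[:,:2].astype(np.float32)))
        t=(abs(L[...,1])<75)&(L[...,0]>-120)&(L[...,0]<10)&(L[...,2]>128)&(L[...,2]<140)
        print("tray",n,t.sum(),np.percentile(L[t][:,0],[0,5,25,50,75,100]) if t.any() else "")
E
python3 meas.py
```

```text
((654.2652587890625, 189.18661499023438), (182.50025939941406, 230.70762634277344), 27.152873992919922) 169.91855890464547
[[520.4281  250.18404]
 [625.7152   44.90224]
 [788.1024  128.1892 ]
 [682.8153  333.47098]]
237 190 [584.03930245 151.81283819  81.9880039 ]
200 205 [472.24435456 211.27502444 165.45197938]
271 205 [565.42221325  22.36044675 160.46415797]
335 250 [ 525.08016525 -204.07654562  155.61638205]
314 285 [ 430.95314772 -191.55073531    2.69326836]
356 317 [ 386.23187711 -340.6153654    86.81282812]
xaxis [0.88979197 0.4563664 ] 27.152884
ext [np.float64(182.50028090524404), np.float64(230.70759218445164)]
origin [571.95950317 146.97272491]
top 1 135 [-90.96838617  96.89768365 150.48781188] [ 12.01763226 124.67941137 176.18038303] ((-39.62656021118164, 110.78515625), (103.17943572998047, 12.164288520812988), 10.788389205932617)
top -1 139 [ -87.84098164 -124.3106565   154.19651974] [  7.2902449  -92.82356627 175.28794256] ((-40.92981719970703, -108.01082611083984), (13.505756378173828, 98.49435424804688), 74.81271362304688)
tray top 139 [-40.29850764 -39.17068128 -37.73180576 -35.60510672 -33.11020756
 -29.08524192]
scene 1 2027 [-93.6322127   95.50978987  20.07022259] [  7.58137521 129.02660503 170.46642946] ((-42.70532989501953, 112.49224853515625), (101.21073913574219, 19.36168670654297), 9.794290542602539)
scene -1 435 [ -90.83388112 -124.63583853   24.30951307] [  7.23543578 -85.84569679 170.72224439] ((-42.433837890625, -105.91560363769531), (16.57775115966797, 101.96083068847656), 74.2107925415039)
tray scene 141 [-39.74638961 -39.2197152  -38.6436494  -37.07285685 -34.78777137
 -30.48733286]
```

```bash
python3 - <<'E'
from h import *
c=np.load("cab.npz"); ax,ay=c["ax"],c["ay"]; o=c["o"]+13.75*ax
np.savez("cab2.npz",o=o,ax=ax,ay=ay)
loc=lambda p:np.r_[(p[:2]-o)@ax,(p[:2]-o)@ay,p[2]].round()
w=np.load("scene.npz")["w"]
for u,v in[(470,100),(455,200),(440,255)]: print("pillar",w[v,u].round())
w=np.load("top.npz")["w"]
W=w.reshape(-1,3); L=np.c_[(W[:,:2]-o)@ax,(W[:,:2]-o)@ay,W[:,2]]
for x in range(-260,160,40):
  print(x,[int(np.nanmax(np.r_[-1,L[(abs(L[:,0]-x)<20)&(abs(L[:,1]-y)<20)][:,2]])) for y in range(-360,361,40)])
ob=ctrl.get_obs(); M=R.from_rotvec(ob["orientation"]).as_matrix(); print(M.round(3)); print(loc(ob["ee_pos"]))
C=np.c_[np.r_[ax,0],np.r_[ay,0],[0,0,1]]; print((M.T@C).round(4))
E
```

```text
pillar [119.  26. 537.]
pillar [ 84.  82. 396.]
pillar [ 75. 112. 311.]
-260 [44, 113, 86, 94, 97, 8, 10, 10, 12, 31, 22, 33, 7, 11, 94, 93, 96, 94, 95]
-220 [38, 200, 198, 9, 13, 8, 11, 11, 11, 30, 32, 32, 8, 10, 98, 87, 19, 15, 98]
-180 [15, 192, 195, 14, 12, 10, 10, 9, 11, 12, 10, 11, 7, 9, 90, 96, 98, 20, 95]
-140 [13, 12, 8, 9, 8, 11, 12, 169, 9, 9, 12, 171, 7, 11, 8, 9, 93, 96, 96]
-100 [74, 68, 10, 9, 13, 9, 171, 174, 10, 8, 10, 174, 172, 11, 7, 8, 9, 9, 15]
-60 [142, 73, 71, 69, 8, 10, 175, 171, 144, 140, 140, 142, 174, 7, 7, 6, 6, 6, 15]
-20 [145, 130, 124, 124, 67, 8, 174, 114, 109, 110, 107, 112, 176, 6, 8, 9, 7, 9, 13]
20 [142, 124, 126, 129, 54, 9, 176, 177, 178, 177, 181, 180, 175, 9, 9, 9, 6, 6, 100]
60 [67, 70, 70, 72, 8, 10, 176, 177, 176, 177, 180, 178, 176, 6, 10, 7, 5, 64, 100]
100 [9, 9, 69, 63, 8, 10, 177, 178, 194, 196, 180, 178, 177, 6, 10, 13, 6, 47, 46]
140 [-1, 6, 9, 12, 7, 8, 176, 177, 193, 194, 176, 181, 177, 8, 7, 7, 25, 30, 6]
[[ 0.9    0.436 -0.001]
 [ 0.436 -0.9    0.001]
 [-0.    -0.001 -1.   ]]
[-604. -494.  241.]
[[ 0.9997 -0.0232 -0.    ]
 [-0.0232 -0.9997 -0.0013]
 [ 0.      0.0013 -1.    ]]
```

{"method": "arm_command", "body": {"rows": [0,0,0,0.5,-0.5,0,-1,0,0,0,1,-1,0,-1,0,0,0,1,-1,0,-1]}}

```text
t: 0.4
ee_pos: [309.7, -451.5, 240.9]
orientation: [-3.058, -0.704, 0.001]
ft_force: [-0.1, -0.3, -0.3]
width: 67.1
grasp_force: 0.0
```

{"method": "arm_command", "body": {"rows": [0,0,0,0.5,-0.5,0,-1,0,0,0,1,-1,0,-1,0,0,0,1,-1,0,-1]}}

```text
t: 0.7
ee_pos: [346.9, -345.4, 241.4]
orientation: [-3.06, -0.705, 0.001]
ft_force: [-0.4, 0.4, 0.4]
width: 43.3
grasp_force: 0.0
```

{"method": "arm_command", "body": {"rows": [0,0,0,0.5,-0.5,0,-1,0,0,0,1,-1,0,-1,0,0,0,1,-1,0,-1]}}

```text
t: 1.0
ee_pos: [384.4, -239.4, 241.6]
orientation: [-3.061, -0.706, 0.0]
ft_force: [0.2, -0.0, -0.5]
width: 19.3
grasp_force: 0.0
```

{"method": "arm_command", "body": {"rows": [0,0,0,0.5,-0.5,0,-1,0,0,0,1,-1,0,-1,0,0,0,1,-1,0,-1]}}

```text
t: 1.3
ee_pos: [422.1, -133.0, 241.9]
orientation: [3.061, 0.706, 0.001]
ft_force: [-0.1, 0.5, 0.3]
width: 0.4
grasp_force: 0.0
```

{"method": "arm_command", "body": {"rows": [0,0,0,0.5,-0.5,0,-1,0,0,0,1,-1,0,-1,0,0,0,1,-1,0,-1]}}

```text
t: 1.6
ee_pos: [459.9, -26.2, 241.9]
orientation: [3.061, 0.706, 0.002]
ft_force: [-0.3, -0.8, 0.9]
width: 0.3
grasp_force: 0.0
```

{"method": "arm_command", "body": {"rows": [0,0,0,0.5,-0.5,0,-1,0,0,0,1,-1,0,-1,0,0,0,1,-1.0,0,-1,0,0,0,1,-1,0,-1]}}

```text
t: 2.0
ee_pos: [496.1, 78.9, 241.4]
orientation: [3.061, 0.706, -0.0]
ft_force: [-0.2, -0.9, 0.1]
width: 0.4
grasp_force: 0.0
```

{"method": "arm_command", "body": {"rows": [0,0,0,0,-0.33,0.3,-1,0,0,0,0,-0.33,0.7,-1,0,0,0,0,-0.33,1,-1,0,0,0,0,-0.33,1,-1]}}

```text
t: 2.4
ee_pos: [481.3, 99.9, 159.0]
orientation: [3.062, 0.7, -0.01]
ft_force: [-0.2, 0.4, 0.2]
width: 0.2
grasp_force: 0.0
```

```bash
cat > loc.py <<'E'
from h import *
c=np.load("cab2.npz"); ax,ay,o=c["ax"],c["ay"],c["o"]
ob=ctrl.get_obs();p=ob["ee_pos"]; M=R.from_rotvec(ob["orientation"]).as_matrix()
F=ob["ft_force"]
print(ob["t"],np.r_[(p[:2]-o)@ax,(p[:2]-o)@ay,p[2]].round(1),"F",F.round(1),"toolx",M[:,0].round(3),ob["qpos"].round(2),ob["width"])
E
python3 loc.py; python3 -c "
from h import *
im,d,w=grab('scene');cv2.imwrite('pics/s1.png',cv2.resize(im[130:350,100:400,::-1],None,fx=2,fy=2))"
```

```text
2.4 [-115.9   -0.5  159. ] F [-0.2  0.4  0.2] toolx [ 0.901  0.434 -0.006] [ 0.18  0.36  1.98 -0.    0.82  1.3 ] 0.1590383578520309
```

View pics/s1.png

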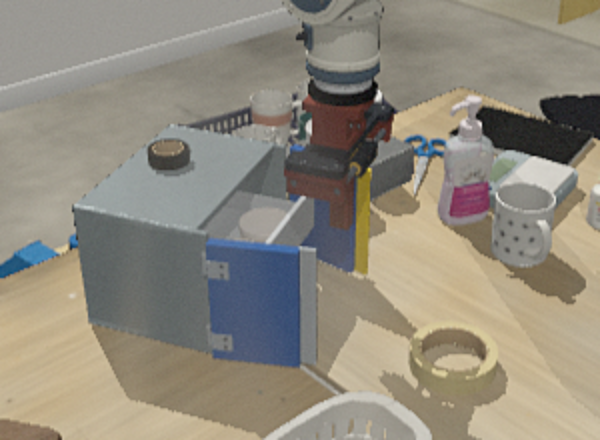

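The picture shows the closed gripper in front of the tray plate, at about (340,220) in the crop, between the leaves. Next I lower it and push.

{"method": "arm_command", "body": {"rows": [0,0,0,0,0,0.3,-1,0,0,0,0.2,0,0.3,-1,0,0,0,0.4,0,0.3,-1,0,0,0,0.6,0,0.3,-1]}}

```text
t: 2.85
ee_pos: [528.5, 122.3, 139.4]
orientation: [3.062, 0.7, 0.003]
ft_force: [-0.2, -0.2, -0.1]
width: 0.1
grasp_force: 0.0
```

{"method": "arm_command", "body": {"rows": [0,0,0,0.1,0,0,-1,0,0,0,0.2,0,0,-1,0,0,0,0.3,0,0,-1,0,0,0,0.4,0,0,-1,0,0,0,0.5,0,0,-1]}}

```text
t: 3.35
ee_pos: [563.3, 140.8, 137.8]
orientation: [3.062, 0.702, -0.0]
ft_force: [-1.3, -0.7, 1.6]
width: 0.8
grasp_force: 1.0
```

```bash
python3 loc.py
```

```text
3.35 [-24.3  -1.5 137.8] F [-1.3 -0.7  1.6] toolx [ 0.9    0.436 -0.   ] [ 0.22  0.5   1.8  -0.    0.85  1.34] 0.8024793041614372
```

{"method": "arm_command", "body": {"rows": [0,0,0,0.06,0,0,-1,0,0,0,0.12,0,0,-1,0,0,0,0.18,0,0,-1,0,0,0,0.2,0,0,-1]}}

```text
t: 3.75
ee_pos: [576.6, 147.6, 137.4]
orientation: [3.062, 0.703, -0.004]
ft_force: [-7.9, -2.9, 6.4]
width: 0.3
grasp_force: 4.2
```

```bash
python3 loc.py
```

```text
3.75 [ -9.3  -1.6 137.4] F [-7.9 -2.9  6.4] toolx [ 0.9    0.436 -0.003] [ 0.23  0.52  1.76 -0.    0.87  1.35] 0.3456801383707011
```

{"method": "arm_command", "body": {"rows": [0,0,0,0.03,0,0,-1,0,0,0,0.05,0,0,-1,0,0,0,0.05,0,0,-1,0,0,0,0.05,0,0,-1]}}

```text
t: 4.15
ee_pos: [576.7, 147.7, 137.2]
orientation: [3.061, 0.703, -0.016]
ft_force: [-14.8, -8.4, 12.6]
width: 0.3
grasp_force: 8.6
```

```bash
python3 loc.py
```

```text
4.15 [ -9.2  -1.5 137.2] F [-14.8  -8.4  12.6] toolx [ 0.9    0.436 -0.01 ] [ 0.23  0.52  1.76 -0.    0.87  1.35] 0.27276418760839105
```

{"method": "arm_command", "body": {"rows": [0,0,0,-0.3,0,0,-1,0,0,0,-0.6,0,0,-1,0,0,0,-0.6,0,-0.5,-1,0,0,0,-0.6,0,-1,-1,0,0,0,-0.6,0,-1,-1]}}

```text
t: 4.65
ee_pos: [541.3, 129.4, 223.0]
orientation: [-3.062, -0.702, -0.016]
ft_force: [-0.2, 0.7, 0.4]
width: 0.6
grasp_force: 0.0
```

{"method": "arm_command", "body": {"rows": [0,0,0,-0.15,-0.5,0,-1,0,0,0,-0.25,-1,0,-1]}}

```text
t: 4.85
ee_pos: [484.7, 192.0, 217.6]
orientation: [-3.063, -0.698, -0.002]
ft_force: [0.0, 0.5, 0.2]
width: 0.6
grasp_force: 0.0
```

{"method": "arm_command", "body": {"rows": [0,0,0,-0.15,-0.5,0,-1,0,0,0,-0.25,-1,0,-1,0,0,0,-0.25,-1,0,-1,0,0,0,-0.25,-1,0,-1]}}

```text
t: 5.25
ee_pos: [431.7, 255.9, 217.4]
orientation: [3.061, 0.706, 0.001]
ft_force: [0.2, -0.4, -0.5]
width: 0.8
grasp_force: 0.0
```

{"method": "arm_command", "body": {"rows": [0,0,0,0,0,0.5,-1,0,0,0,0,0,0.94,-1,0,0,0,0,0,0.94,-1,0,0,0,0,0,0.94,-1]}}

```text
t: 5.65
ee_pos: [432.5, 254.4, 142.4]
orientation: [3.062, 0.7, -0.002]
ft_force: [-0.1, 0.1, 0.9]
width: 0.2
grasp_force: 0.0
```

```bash
python3 loc.py;  python3 - <<'E'
from h import *
for n in("scene",):
    im,d,w=grab(n);cv2.imwrite('pics/s2.png',cv2.resize(im[130:350,100:400,::-1],None,fx=2,fy=2))
c=np.load("cab2.npz"); ax,ay,o=c["ax"],c["ay"],c["o"]
im=im.astype(int)
L=np.stack([(w[...,:2]-o)@ax,(w[...,:2]-o)@ay,w[...,2]],-1)
blue=(im[...,2]>im[...,0]+40)&(abs(L[...,1])<200)&(L[...,0]>-150)&(L[...,0]<20)&(L[...,2]>15)&(L[...,2]<180)
for s in(1,-1):
    q=L[blue&(s*L[...,1]>0)]; print(s,len(q),cv2.minAreaRect(q[:,:2].astype(np.float32)))
E
```

```text
5.65 [-88.8 159.2 142.4] F [-0.1  0.1  0.9] toolx [ 0.901  0.434 -0.001] [ 0.51  0.39  1.97 -0.    0.78  1.63] 0.235310037696542
1 746 ((-57.12199020385742, 117.23412322998047), (101.09661865234375, 15.840848922729492), 15.5199556350708)
-1 256 ((-60.58656311035156, -105.51668548583984), (15.388673782348633, 96.1893081665039), 73.8878173828125)
```

View pics/s2.png

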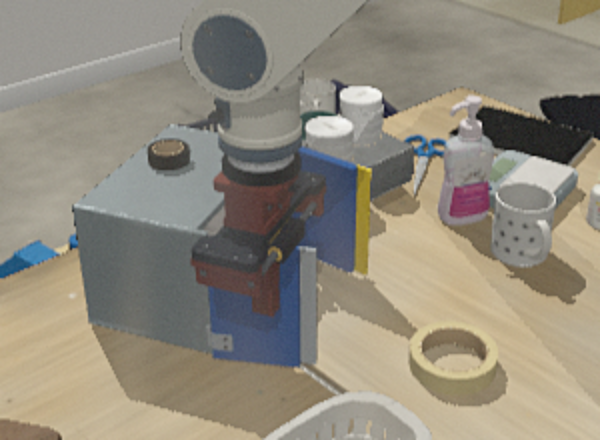

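The fingers are outside the left leaf's outer face, at about (265,300), and the leaf still stands open. Next I work out the arc.

```bash
cat > arc.py <<'E'
from h import *
import sys
s=int(sys.argv[1]); c=np.load("cab2.npz"); ax,ay,o=c["ax"],c["ay"],c["o"]
ob=ctrl.get_obs();p=ob["ee_pos"]; M=R.from_rotvec(ob["orientation"]).as_matrix()
prev=p
for a in [78,70,62,54,46,38,30,22,15,8,3,0]:
    t=np.radians(a); h=11*np.cos(t)+13.5*np.sin(t)
    l=np.array([0,115.])+85*np.array([-np.sin(t),-np.cos(t)])+(14+h)*np.array([-np.cos(t),np.sin(t)])
    g=np.r_[o+l[0]*ax+s*l[1]*ay,p[2]]
    print(a,np.r_[l[0],s*l[1]].round(),"step",(M.T@(g-prev)/80).round(2)[:2],"cum",(M.T@(g-p)/80).round(2)[:2]); prev=g
E
python3 arc.py 1
```

```text
78 [-89. 126.] step [-0.01  0.42] cum [-0.01  0.42]
70 [-90. 115.] step [-0.01  0.15] cum [-0.02  0.56]
62 [-90. 103.] step [0.01 0.15] cum [-0.    0.71]
54 [-87.  90.] step [0.03 0.15] cum [0.03 0.86]
46 [-83.  79.] step [0.06 0.15] cum [0.09 1.01]
38 [-77.  67.] step [0.08 0.14] cum [0.17 1.15]
30 [-69.  57.] step [0.1  0.13] cum [0.27 1.28]
22 [-59.  47.] step [0.12 0.11] cum [0.4  1.39]
15 [-49.  40.] step [0.12 0.08] cum [0.52 1.48]
8 [-38.  35.] step [0.14 0.07] cum [0.66 1.54]
3 [-30.  31.] step [0.1  0.04] cum [0.76 1.58]
0 [-25.  30.] step [0.06 0.02] cum [0.83 1.6 ]
```

{"method": "arm_command", "body": {"rows": [0,0,0,-0.01,0.4,0,-1,0,0,0,-0.02,0.56,0,-1,0,0,0,0,0.71,0,-1,0,0,0,0.03,0.86,0,-1,0,0,0,0.09,1,0,-1]}}

```text
t: 6.2
ee_pos: [474.0, 185.7, 143.0]
orientation: [-3.062, -0.702, -0.001]
ft_force: [-0.2, 0.6, -0.3]
width: 0.5
grasp_force: 0.5
```

{"method": "arm_command", "body": {"rows": [0,0,0,0.08,0.15,0,-1,0,0,0,0.18,0.28,0,-1,0,0,0,0.31,0.39,0,-1,0,0,0,0.43,0.48,0,-1,0,0,0,0.55,0.54,0,-1]}}

```text
t: 6.7
ee_pos: [532.9, 166.3, 142.3]
orientation: [3.062, 0.702, -0.0]
ft_force: [-0.5, 0.8, -0.2]
width: 0.7
grasp_force: 0.4
```

```bash
python3 loc.py
```

```text
6.7 [-39.7  35.  142.3] F [-0.5  0.8 -0.2] toolx [ 0.9    0.435 -0.   ] [ 0.28  0.46  1.85 -0.    0.83  1.4 ] 0.7095906097316421
```

{"method": "arm_command", "body": {"rows": [0,0,0,0.1,0.03,0,-1,0,0,0,0.17,0.04,0,-1,0,0,0,0.22,0.04,0,-1,0,0,0,0.22,0.04,0,-1]}}

```text
t: 7.1
ee_pos: [547.0, 170.3, 142.0]
orientation: [3.06, 0.703, -0.009]
ft_force: [-7.3, -6.8, 4.6]
width: 0.9
grasp_force: 4.5
```

```bash
python3 loc.py
```

```text
7.1 [-25.3  32.1 142. ] F [-7.3 -6.8  4.6] toolx [ 0.9    0.437 -0.006] [ 0.28  0.48  1.81 -0.    0.86  1.4 ] 0.8793479448626761
```

{"method": "arm_command", "body": {"rows": [0,0,0,0.02,0,0,-1,0,0,0,-0.25,0,0,-1,0,0,0,-0.5,0,-0.1,-1,0,0,0,-0.5,0,-0.6,-1,0,0,0,-0.5,0,-0.95,-1]}}

```text
t: 7.6
ee_pos: [512.7, 154.1, 219.9]
orientation: [-3.062, -0.703, -0.0]
ft_force: [-0.1, 0.6, 0.3]
width: 0.5
grasp_force: 0.0
```

{"method": "arm_command", "body": {"rows": [0,0,0,-0.05,0.4,0,-1,0,0,0,-0.11,0.8,0,-1]}}

```text
t: 7.8
ee_pos: [534.0, 92.8, 220.1]
orientation: [3.061, 0.706, 0.005]
ft_force: [0.4, 0.1, -0.6]
width: 0.6
grasp_force: 0.0
```

{"method": "arm_command", "body": {"rows": [0,0,0,-0.05,0.4,0,-1,0,0,0,-0.11,0.8,0,-1]}}

```text
t: 8.0
ee_pos: [553.5, 30.3, 218.9]
orientation: [3.062, 0.703, 0.002]
ft_force: [0.7, -1.5, 0.5]
width: 0.5
grasp_force: 0.0
```

{"method": "arm_command", "body": {"rows": [0,0,0,-0.05,0.4,0,-1,0,0,0,-0.11,0.8,0,-1,0,0,0,-0.11,0.8,0,-1,0,0,0,-0.11,0.8,0,-1]}}

```text
t: 8.4
ee_pos: [572.9, -30.5, 218.4]
orientation: [-3.062, -0.7, 0.0]
ft_force: [0.5, -0.1, -0.1]
width: 0.5
grasp_force: 0.0
```

```bash
python3 loc.py;  python3 - <<'E'
from h import *
im,d,w=grab("scene");cv2.imwrite('pics/s3.png',cv2.resize(im[130:350,100:400,::-1],None,fx=2,fy=2))
E
```

```text
8.4 [ -93.9 -158.4  218.4] F [ 0.5 -0.1 -0.1] toolx [ 0.901  0.435 -0.   ] [-0.07  0.38  1.76  0.    1.    1.05] 0.4899096597996838
```

View pics/s3.png

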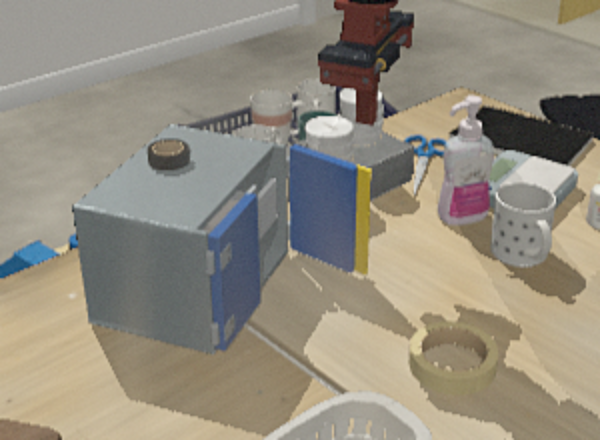

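The left leaf is shut at about (235,270), the tray is home, and the right leaf is still open at (330,210). I'll lower the tool outside it.

{"method": "arm_command", "body": {"rows": [0,0,0,0,0,0.5,-1,0,0,0,0,0,0.96,-1,0,0,0,0,0,0.96,-1,0,0,0,0,0,0.96,-1]}}

```text
t: 8.85
ee_pos: [572.6, -29.4, 141.8]
orientation: [-3.061, -0.704, 0.002]
ft_force: [-0.1, 0.5, 1.2]
width: 0.8
grasp_force: 0.0
```

```bash
python3 loc.py; python3 arc.py -1
```

```text
8.85 [ -93.7 -157.2  141.8] F [-0.1  0.5  1.2] toolx [ 0.9    0.437 -0.001] [-0.07  0.48  1.81  0.    0.85  1.05] 0.7503051940224742
78 [ -89. -126.] step [ 0.05 -0.39] cum [ 0.05 -0.39]
70 [ -90. -115.] step [-0.02 -0.15] cum [ 0.03 -0.53]
62 [ -90. -103.] step [ 0.   -0.15] cum [ 0.04 -0.68]
54 [-87. -90.] step [ 0.03 -0.15] cum [ 0.06 -0.84]
46 [-83. -79.] step [ 0.05 -0.15] cum [ 0.11 -0.99]
38 [-77. -67.] step [ 0.07 -0.14] cum [ 0.19 -1.13]
30 [-69. -57.] step [ 0.1  -0.13] cum [ 0.28 -1.26]
22 [-59. -47.] step [ 0.12 -0.12] cum [ 0.4  -1.38]
15 [-49. -40.] step [ 0.12 -0.09] cum [ 0.52 -1.47]
8 [-38. -35.] step [ 0.13 -0.07] cum [ 0.66 -1.55]
3 [-30. -31.] step [ 0.1  -0.04] cum [ 0.76 -1.59]
0 [-25. -30.] step [ 0.06 -0.02] cum [ 0.82 -1.61]
```

{"method": "arm_command", "body": {"rows": [0,0,0,0.04,-0.38,0,-1,0,0,0,0.03,-0.53,0,-1,0,0,0,0.04,-0.68,0,-1,0,0,0,0.06,-0.84,0,-1,0,0,0,0.11,-0.99,0,-1]}}

```text
t: 9.35
ee_pos: [546.3, 45.4, 142.4]
orientation: [3.062, 0.702, 0.001]
ft_force: [1.1, -1.8, -0.0]
width: 0.5
grasp_force: 0.5
```

{"method": "arm_command", "body": {"rows": [0,0,0,0.08,-0.14,0,-1,0,0,0,0.17,-0.27,0,-1,0,0,0,0.29,-0.39,0,-1,0,0,0,0.41,-0.48,0,-1,0,0,0,0.53,-0.55,0,-1]}}

```text
t: 9.85
ee_pos: [565.8, 103.8, 141.5]
orientation: [-3.062, -0.703, 0.0]
ft_force: [-0.7, -1.1, -0.7]
width: 0.5
grasp_force: 0.4
```

{"method": "arm_command", "body": {"rows": [0,0,0,0.1,-0.04,0,-1,0,0,0,0.17,-0.06,0,-1,0,0,0,0.22,-0.06,0,-1,0,0,0,0.24,-0.06,0,-1]}}

```text
t: 10.25
ee_pos: [575.8, 113.7, 141.1]
orientation: [3.061, 0.703, -0.019]
ft_force: [-20.9, -11.3, 18.9]
width: 0.3
grasp_force: 12.2
```

```bash
python3 loc.py
```

```text
10.25 [-25.5 -31.4 141.1] F [-20.9 -11.3  18.9] toolx [ 0.9    0.436 -0.012] [ 0.18  0.5   1.77 -0.    0.88  1.3 ] 0.319127184343464
```

{"method": "arm_command", "body": {"rows": [0,0,0,0,0,0,-1,0,0,0,-0.3,0,0,-1,0,0,0,-0.7,0,0,-1,0,0,0,-1,0,0,-1,0,0,0,-1,0,0,-1]}}

```text
t: 10.75
ee_pos: [505.9, 79.6, 141.4]
orientation: [-3.062, -0.7, 0.005]
ft_force: [0.6, -0.3, 0.5]
width: 0.6
grasp_force: 0.0
```

{"method": "arm_command", "body": {"rows": [0,0,0,-0.4,0,-0.5,-1,0,0,0,-0.4,0,-1,-1,0,0,0,-0.4,0,-1,-1,0,0,0,-0.4,0,-1,-1]}}

```text
t: 11.15
ee_pos: [481.6, 67.0, 222.9]
orientation: [3.062, 0.702, 0.006]
ft_force: [0.1, 0.2, -0.7]
width: 0.4
grasp_force: 0.0
```

```bash
python3 loc.py;  python3 - <<'E'
from h import *
im,d,w=grab("scene");cv2.imwrite('pics/s4.png',cv2.resize(im[130:350,100:400,::-1],None,fx=2,fy=2))
c=np.load("cab2.npz"); ax,ay,o=c["ax"],c["ay"],c["o"]
L=np.stack([(w[...,:2]-o)@ax,(w[...,:2]-o)@ay,w[...,2]],-1); im=im.astype(int)
b=(im[...,2]>im[...,0]+40)&(abs(L[...,1])<130)&(abs(L[...,0])<60)&(L[...,2]>80)&(L[...,2]<160)
for s in(1,-1):
    q=L[b&(s*L[...,1]>15)&(s*L[...,1]<100)]
    if len(q)>9: print(s,len(q),np.polyfit(q[:,1],q[:,0],1))
E
```

```text
11.15 [-130.6  -29.9  222.9] F [ 0.1  0.2 -0.7] toolx [0.9   0.435 0.004] [0.11 0.24 1.95 0.   0.95 1.23] 0.3768225967159122
-1 58 [-2.96265991e-03 -1.60546105e+01]
```

View pics/s4.png

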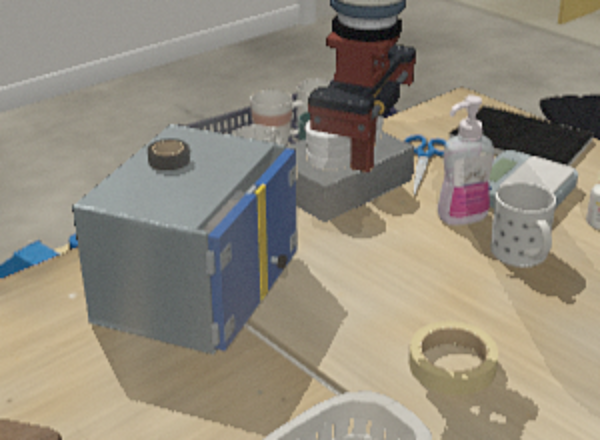

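Both leaves are flush, with the yellow flange at about (263,240) over the joint. The loose things are where they were and the gripper is clear, so I'll hand in.

```bash
python3 -c "
from workcell import ctrl
print(ctrl.close_job())"
```

```text
the job is handed in; nothing more can be done
None
```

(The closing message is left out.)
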